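# Shut and lock the filter module's service panel

## Robot

A 6-joint arm with a two-finger parallel gripper is mounted at the origin on a cart in front of the work surface, level with it; the furniture and walls round the work are solid. World frame = base frame: x ahead of the robot, y to its left, z up, the work surface at z = 0. Lengths are in mm, angles in rad, forces in N, time in s.
With the tool pointing down it reaches from about 400 to 925 mm from the base axis. Payload 12.5 kg.
Tool frame: the origin (TCP) lies on the centre line of the jaws, within the pads' length; the fingertips stand 19 mm ahead of it and the grasp point (between the pads) is the TCP; y points along the fingers, x is the direction in which the jaws open and shut, and the axes are right-handed (so a half turn about y gives the same grasp; the last joint's range is limited). The gripper opens to 95 mm and grips with 3 to 60 N. Pads are 20 mm wide; open, the fingers measure 119 mm over their backs; the gripper's body (75 mm by 180 mm) begins 59 mm behind the grasp point.
Start: joints at [-1.366, 0.491, 1.559, -0, 1.092, -0.106], TCP at [191.16, -595.065, 233.661] pointing down, gripper open.
Joint ranges: [-3.1, 3.1], [-0.84, 2.19], [0.05, 2.79], [-1.13, 4.28], [0.06, 2.93], [-2.69, 2.69]. Speed limits (rad/s): [2.22, 2.22, 2.79, 3.14, 3.14, 3.14].

## Interface

Orientations are given as [roll, pitch, yaw] about the fixed x, y, z axes, in that order (R = Rz(yaw) Ry(pitch) Rx(roll)).
In Python, from cell import env gives the robot as it stands. The module is installed in compiled form; this text tells all that it offers.
- The arm moves only by the tool move_arm, never from a script. Its argument "rows" is a list of rows, each an object of numbers: "tx", "ty", "tz": the shift along the tool's x, y, z in cm; "rx", "ry", "rz": the turn, a rotation vector about the tool's x, y, z in rad; "grip": the opening in per cent of the stroke, from 0 (shut) to 100 (fully open). In form: [{"tx": .., "ty": .., "tz": .., "rx": .., "ry": .., "rz": .., "grip": ..}, ...]. A call has 1 to 10 rows; each row shifts and turns the commanded pose from where the row before left it, along the tool's axes as they then stand; what a row does not reach is not made up. A row lasts 1/12 s, in which the tool goes at most 41.7 mm and 7.16 degrees, less where a joint would pass 70% of its speed; a pose out of reach is approached as far as the arm can. A call is refused whole if a number of a shift passes 4.17 or a number of a turn 0.125, either way. A call with a gripper value outside its range is refused whole. The fingers move at their own pace and stop on an object; the grip force is fixed at half the most. Time passes only in rows, so rows that do not move let the fingers close. It gives the time, the measured TCP pose, the force and the opening at its end, in the units of the state.
- env.state(): the state, without advancing time (a new reading comes with each control period).
- env.read_camera(name): name is "scene" or "top"; returns (picture, depth): 400x640x3 uint8, blue, green, red; 400x640 float32, mm along the optical axis (not along the pixel's ray), 0 where there is no reading.
- env.calibration(name): a dict with "vertical_fov" (degrees; the focal length in pixels is half the picture's height over the tangent of half this angle, whatever the lens; pixels are square), "cx", "cy" (the principal point, pixels), "dist" ([k1, k2, p1, p2, k3] as OpenCV has them; the pictures are not rectified), "eye" and "rotation" of the camera in the world. Camera axes: x right, y up, looking along -z (the intrinsics and any distortion apply to the point x, -y, -z); pixel columns grow to the right and rows downward; lengths in mm; the calibration is good to about 2 mm. A picture is of the moment at which its call begins. calibration takes no time and is no camera call.
- env.job_done(): hands the job in, once; it reports no verdict.
The state is a dict: "t": time; "joints": joint angles; "qvel": joint speeds; "tau": joint torques, N m; "eef_pos": TCP position; "tcp_rot": TCP orientation; "ft_force": force on the tool from outside, world axes, zero at the start; "moment": the same for the moment, N m; "opening": opening from 0.0 (shut) to 1.0 (fully open).
Only numpy, scipy, OpenCV 4.12 (cv2) and the standard library are available. Lean on these libraries where they do the work, as an engineer would, in place of code of your own. Each camera call takes 0.05 s, during which the arm holds its last target.

## Task

The white filter module's service panel stands open: push it down with the fingertips, then put a fingertip in the slot of its round quarter-turn latch, press the panel fully down against its spring and turn the latch clockwise a quarter turn to its stop, so that the panel stays locked down when you let go. Do not turn the latch before the panel is down, pick nothing up, and leave the cups, tape and other things where they are.

Things in the scene. Friction and masses are not known exactly. Their poses are not given: they have to be found in the camera images.
- module: White filter module fixed to the desk: open-topped housing 250 (x) x 190 (y) x 75 mm high, closed by the panel; origin at the centre of its underside, z up, front towards -x. With the panel shut, in this frame: latch axis at x = -27 mm, y = 0; slot floor z = 86 mm; top of latch and collar z = 100 mm; panel's outer face z = 82 mm.
- hinge (a point): Middle of the panel's hinge line, which runs along the module's y at its far edge (module x = +118 mm, z = 79 mm; the line lies 3 mm beneath the panel's outer face).
- panel (a joint): Opening of the white service panel (240x190x6 mm), rad: 0 shut, front edge rises as it grows, stop at 0.95. A stiff hinge holds it where it is left. Below about 0.065 it meets a spring pin under its front left corner that pushes it up again (unlatched it rests ajar, up to 0.065). Pressing it fully shut takes 6 to 11 N at the latch. Locked, it stays below 0.02.
- cam (a joint): Turn of the latch, rad: 0 unlocked (slot from front edge to hinge, along the module's x), 1.57 locked (slot parallel to the front edge), hard stops at both. Grows clockwise seen from above, stays where left, takes about 0.06 N m. Unless the panel is pressed to within about 0.01 rad of shut, a wing beneath it strikes the keeper plate and the latch stops at about 0.9.
- slot (a point): Centre of the slot's floor, on the latch's axis, 145 mm from the hinge line; x along the slot, z out of the panel. The latch is a steel disc 104 mm wide in a fixed grey collar (120 mm wide, level with its top); a slot 36 mm wide, 14 mm deep, runs right across, closed at both ends by the collar. Shut fingertips fit in one end, 30 mm off the axis, and push its side round.
- panel_front (a point): Point on the panel's outer face in the middle of the plain strip (35 mm wide) along its front edge, 223 mm from the hinge line; a place to push the panel down with a fingertip. z out of the panel.
- red_cup: specimen cup with a red screw lid, 60 mm wide, 70 high, beside the module; a bystander, origin under its centre, to be left alone
- tape: roll of label tape lying flat, 66 mm wide, 19 high, beside the module; a bystander, origin under its centre, to be left alone
- blue_cup: specimen cup with a blue screw lid, 60 mm wide, 70 high; a bystander, origin under its centre, to be left alone
- beaker: glass beaker, 66 mm wide, 83 high; a bystander, origin under its centre, to be left alone
- counter: hand tally counter, 72x50x22 mm; a bystander, origin under its centre, to be left alone
- amber_vial: amber bottle with a grey cap, 44 mm wide, 122 high; a bystander, origin under its centre, to be left alone

How it is judged:
By the outcome, as a careful person would: the job done as asked, in the order asked, and still so for the second after the job is handed in, with the robot touching nothing.
It also fails if it takes over 48 s, if anything falls off the work surface, if the arm or the gripper's body presses on something with over 40 N, if the wrist force passes 120 N, or if a joint passes its speed limit or range.

## Working session

There is one attempt and no reset: what is moved stays moved. The work goes in short steps, Python scripts to look and compute and a tool call to move; the robot and the scene stay as the last step left them, time stands still between calls to the robot, and variables do not carry over. Pictures are saved under pics/ and viewed, and the job is handed in when it is done.

Besides the shell and the picture viewer there is one more tool, called after ">>>" in YAML: its name, and indented under it one key for each argument. move_arm: Moves the arm, as the interface text tells. Its arguments: {"type":"object","properties":{"rows":{"type":"array"}},"required":["rows"]}

```bash
mkdir -p pics; cat > h.py <<'E'
import numpy as np, cv2
from cell import env
def look(n):
    p,d=env.read_camera(n); c=env.calibration(n); return p,d,c
def K(c,h=400):
    f=h/2/np.tan(np.radians(c["vertical_fov"])/2)
    return np.array([[f,0,c["cx"]],[0,f,c["cy"]],[0,0,1]])
def rays(c,uv):
    q=cv2.undistortPoints(np.array(uv,float).reshape(-1,1,2),K(c),np.array(c["dist"],float)).reshape(-1,2)
    return np.c_[q[:,0],-q[:,1],-np.ones(len(q))]   # cam axes, unit depth
def pts(c,uv,depth):
    r=rays(c,uv)*np.array(depth,float).reshape(-1,1)
    return r@np.array(c["rotation"]).T+np.array(c["eye"])
def cloud(c,d):
    v,u=np.mgrid[0:400,0:640]
    P=pts(c,np.c_[u.ravel(),v.ravel()],d.ravel()); return P.reshape(400,640,3)
def proj(c,P):
    q=(np.array(P,float).reshape(-1,3)-np.array(c["eye"]))@np.array(c["rotation"])
    q=q*[1,-1,-1]
    return cv2.projectPoints(q,np.zeros(3),np.zeros(3),K(c),np.array(c["dist"],float))[0].reshape(-1,2)
E
python3 - <<'E'
from h import *
for n in("scene","top"):
    p,d,c=look(n); cv2.imwrite(f"pics/{n}0.png",p); np.savez(f"{n}0.npz",p=p,d=d); print(n,c)
print(env.state())
E
```

```text
scene {'vertical_fov': 45.63438322550475, 'cx': 326.18902660510355, 'cy': 194.2224381266349, 'dist': array([-0.08318162,  0.        ,  0.        ,  0.        ,  0.        ]), 'eye': array([-135.51094557,  685.14888696, 1011.91546985]), 'rotation': array([ 0.86078102, -0.01618448, -2.36600041])}
top {'vertical_fov': 53.031925720616535, 'cx': 325.93880052772533, 'cy': 197.5378041245074, 'dist': array([0.02190466, 0.        , 0.        , 0.        , 0.        ]), 'eye': array([ 456.6260748 ,  -78.80716131, 1175.88103077]), 'rotation': array([ 0.11488456, -0.01484071, -1.54852666])}
{'t': 0.1, 'joints': array([-1.36561059e+00,  4.91506709e-01,  1.55937449e+00,  1.35563716e-05,
        1.09167716e+00, -1.05590259e-01]), 'qvel': array([ 1.41657902e-03, -3.55604836e-03,  4.29254882e-05, -7.93881263e-04,
        1.92804918e-04, -1.34366416e-04]), 'tau': array([ 1.62145538e-03, -6.13624549e+01, -2.58607525e+01,  6.93751196e-02,
        4.69698559e-02, -6.11118776e-05]), 'eef_pos': array([ 191.11632799, -594.8704851 ,  233.12038002]), 'tcp_rot': array([-1.57068259e+00,  9.59061404e-04, -1.26002653e+00]), 'ft_force': array([ 0.06676932, -0.75881172,  0.34070002]), 'moment': array([-0.03889857,  0.00738139, -0.01934907]), 'opening': 1.0020659962288612}
```

```bash
python3 - <<'E'
s=open('h.py').read()
s=s.replace("return p,d,c\n","return p,d,fix(c)\n").replace("def look","from scipy.spatial.transform import Rotation as Ro\ndef fix(c):\n    c=dict(c); c['rotation']=Ro.from_euler('xyz',c['rotation']).as_matrix(); return c\ndef look")
open('h.py','w').write(s)
E
python3 - <<'E'
from h import *
for n in("scene","top"):
    z=np.load(n+"0.npz"); c=fix(env.calibration(n)); C=cloud(c,z['d']); 
    ok=z['d']>0; print(n,ok.mean(),np.percentile(C[ok][:,2],[2,10,25,50,75,90,98]).round(), C[200,320])
E
```

```text
scene 0.996015625 [-753. -743.   -0.  132.  406.  531.  699.] [623.50092426 -84.12621605  59.75170154]
top 0.9961171875 [-756. -748.   -2.    3.  297.  470.  612.] [ 5.84893341e+02 -7.58784358e+01  5.45572624e-01]
```

View pics/scene0.png

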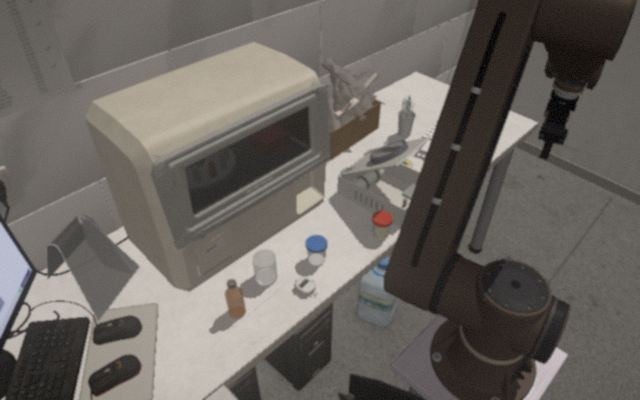

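View pics/top0.png

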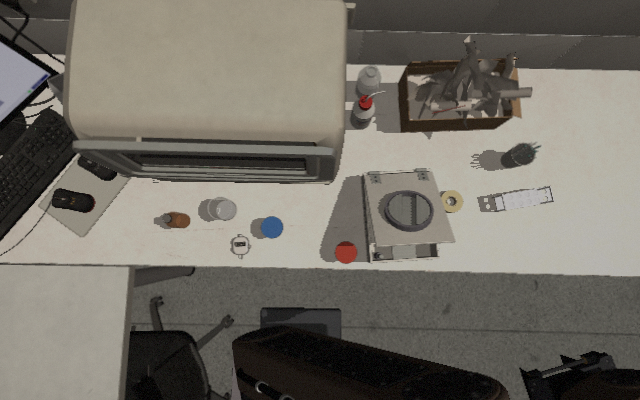

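The top view shows the module at about (365–455, 170–262): hinge at the top (row ~172), latch at (408, 210), red cup at (346, 252) and tape at (452, 201). I'll measure the panel plane and the module's axis.

```bash
python3 - <<'E'
from h import *
z=np.load("top0.npz"); p,d=z['p'],z['d']; c=fix(env.calibration("top")); C=cloud(c,d)
cv2.imwrite("pics/crop0.png",cv2.resize(p[150:280,320:480],None,fx=5,fy=4.6,interpolation=cv2.INTER_CUBIC)[:600,:800])
for v in range(164,270,6): print(v,[tuple(C[v,u].round().astype(int)) for u in (366,375,390,408,425,440,450)])
E
```

```text
164 [(np.int64(697), np.int64(-211), np.int64(-2)), (np.int64(697), np.int64(-238), np.int64(-1)), (np.int64(698), np.int64(-282), np.int64(0)), (np.int64(699), np.int64(-336), np.int64(2)), (np.int64(701), np.int64(-387), np.int64(1)), (np.int64(702), np.int64(-432), np.int64(-2)), (np.int64(703), np.int64(-463), np.int64(-2))]
170 [(np.int64(678), np.int64(-211), np.int64(-1)), (np.int64(679), np.int64(-238), np.int64(-3)), (np.int64(680), np.int64(-282), np.int64(-1)), (np.int64(667), np.int64(-320), np.int64(74)), (np.int64(666), np.int64(-365), np.int64(85)), (np.int64(684), np.int64(-433), np.int64(-3)), (np.int64(685), np.int64(-462), np.int64(-2))]
176 [(np.int64(645), np.int64(-201), np.int64(87)), (np.int64(644), np.int64(-225), np.int64(96)), (np.int64(647), np.int64(-268), np.int64(86)), (np.int64(647), np.int64(-316), np.int64(90)), (np.int64(648), np.int64(-362), np.int64(95)), (np.int64(666), np.int64(-432), np.int64(-1)), (np.int64(666), np.int64(-461), np.int64(-1))]
182 [(np.int64(627), np.int64(-200), np.int64(98)), (np.int64(627), np.int64(-224), np.int64(101)), (
[... 4245 characters left out ...]
4(436), np.int64(-458), np.int64(1))]
260 [(np.int64(413), np.int64(-214), np.int64(0)), (np.int64(416), np.int64(-231), np.int64(67)), (np.int64(417), np.int64(-270), np.int64(75)), (np.int64(418), np.int64(-319), np.int64(77)), (np.int64(417), np.int64(-385), np.int64(2)), (np.int64(418), np.int64(-430), np.int64(-4)), (np.int64(419), np.int64(-459), np.int64(-3))]
266 [(np.int64(396), np.int64(-214), np.int64(-3)), (np.int64(396), np.int64(-240), np.int64(1)), (np.int64(397), np.int64(-283), np.int64(0)), (np.int64(399), np.int64(-336), np.int64(1)), (np.int64(400), np.int64(-385), np.int64(-1)), (np.int64(401), np.int64(-430), np.int64(-3)), (np.int64(401), np.int64(-458), np.int64(-1))]
```

View pics/crop0.png

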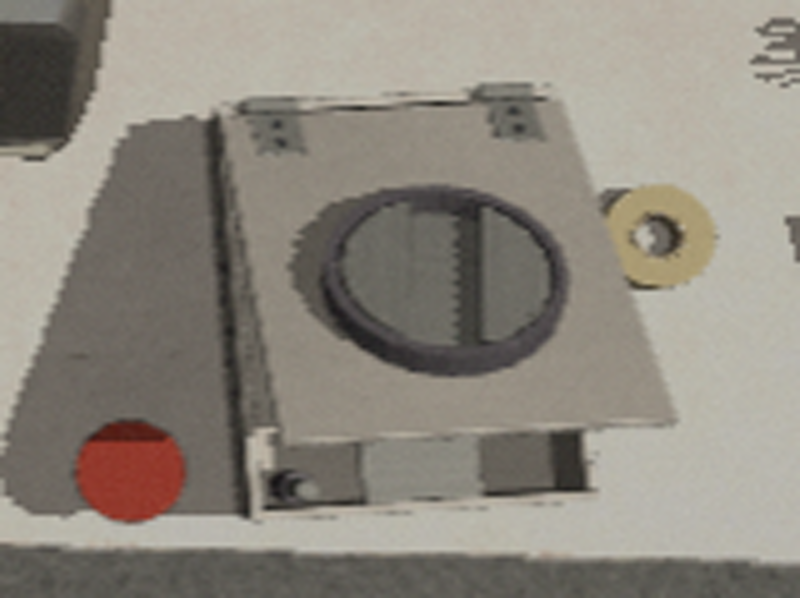

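```bash
python3 - <<'E'
from h import *
z=np.load("top0.npz"); p,d=z['p'],z['d']; c=fix(env.calibration("top")); C=cloud(c,d)
# panel polygon; plane fit
poly=np.array([[377,244],[453,241],[430.5,172.5],[366,173]],np.int32)
m=np.zeros((400,640),np.uint8); cv2.fillPoly(m,[poly],1); m=cv2.erode(m,np.ones((5,5)))
ok=(m>0)&(d>0); 
e=np.zeros_like(m); cv2.ellipse(e,((409,211),(58,48),0),1,-1); ok&=(e==0)
Q=C[ok]
for _ in range(5):
    m0=Q.mean(0); n=np.linalg.svd(Q-m0,full_matrices=False)[2][2]; n*=np.sign(n[2]); r=(Q-m0)@n; Q=Q[abs(r)<max(6,2*r.std())]
print("n",n,"open",np.arccos(n[2]),"std",r.std(),len(Q))
print("yaw from normal",np.degrees(np.arctan2(-n[1],-n[0])))
def cast(uv):
    R=rays(c,uv)@c["rotation"].T; t=((m0-c["eye"])@n)/(R@n); return c["eye"]+R*t[:,None]
cr=cast([[376.8,244.8],[455,241.2],[432,171.6],[364.6,172.6]])
print(cr.round(1)); 
for i in range(4): print(np.linalg.norm(cr[i]-cr[(i+1)%4]).round(1))
for a,b in((0,1),(3,2)): v=cr[a]-cr[b]; print("yaw edge",np.degrees(np.arctan2(v[1],v[0]))-90)
for a,b in((3,0),(2,1)): v=cr[a]-cr[b]; print("side",np.degrees(np.arctan2(v[1],v[0])))
# rim of the housing: points z~75 front wall
rim=[(368,261.5),(437.5,256.5)]
R=rays(c,rim)@c["rotation"].T; t=(75-c["eye"][2])/R[:,2]; rr=c["eye"]+R*t[:,None]; print("rim",rr.round(1),np.linalg.norm(rr[0]-rr[1]),np.degrees(np.arctan2(*(rr[0]-rr[1])[[1,0]]))-90)
E
```

```text
n [0.56351426 0.04874789 0.8246668 ] open 0.6011834752822695 std 1.5818351056521758 2169
yaw from normal -175.05582603948017
[[ 457.3 -214.2  215.8]
 [ 470.2 -400.2  218. ]
 [ 661.9 -383.7   86. ]
 [ 655.8 -198.1   79.2]]
186.4
233.3
185.9
241.5
yaw edge 3.957679422255154
yaw edge 1.889385660199281
side 4.6556421155021015
side 4.906993343801731
rim [[ 411.9 -210.5   75. ]
 [ 429.7 -399.8   75. ]] 190.1273026348454 5.370588849362505
```

```bash
python3 - <<'E'
from h import *
z=np.load("top0.npz"); p,d=z['p'],z['d']; c=fix(env.calibration("top"))
g=cv2.cvtColor(p,cv2.COLOR_BGR2GRAY).astype(int)
n=np.array([.5635,.0487,.8247]); n/=np.linalg.norm(n)
big=cv2.resize(p[180:250,360:470],None,fx=7,fy=7,interpolation=cv2.INTER_CUBIC); cv2.imwrite("pics/collar.png",big)
hsv=cv2.cvtColor(p,cv2.COLOR_BGR2HSV)
for v in (195,205,211,220,228): print(v,[tuple(p[v,u]) for u in range(380,438,4)])
s=np.load("scene0.npz")['p']; cv2.imwrite("pics/s_crop.png",cv2.resize(s[120:250,320:460],None,fx=5,fy=4.6,interpolation=cv2.INTER_CUBIC))
E
```

```text
195 [(np.uint8(126), np.uint8(137), np.uint8(145)), (np.uint8(105), np.uint8(114), np.uint8(119)), (np.uint8(76), np.uint8(84), np.uint8(89)), (np.uint8(76), np.uint8(74), np.uint8(80)), (np.uint8(90), np.uint8(98), np.uint8(98)), (np.uint8(95), np.uint8(102), np.uint8(104)), (np.uint8(66), np.uint8(67), np.uint8(70)), (np.uint8(58), np.uint8(59), np.uint8(62)), (np.uint8(46), np.uint8(43), np.uint8(48)), (np.uint8(76), np.uint8(82), np.uint8(84)), (np.uint8(56), np.uint8(54), np.uint8(58)), (np.uint8(98), np.uint8(107), np.uint8(113)), (np.uint8(130), np.uint8(143), np.uint8(150)), (np.uint8(129), np.uint8(141), np.uint8(148)), (np.uint8(128), np.uint8(141), np.uint8(148))]
205 [(np.uint8(75), np.uint8(82), np.uint8(84)), (np.uint8(76), np.uint8(82), np.uint8(86)), (np.uint8(58), np.uint8(59), np.uint8(62)), (np.uint8(101), np.uint8(107), np.uint8(109)), (np.uint8(99), np.uint8(106), np.uint8(108)), (np.uint8(101), np.uint8(109), np.uint8(111)), (np.uint8(96), np.uint8(103), np.uint8(106)), (np.uint8(98), np.uint8(106), np.uint8(108)), (np.uint8(59), np.uint8(67), np.uint8(67)), (np
[... 1635 characters left out ...]
int8(147))]
228 [(np.uint8(126), np.uint8(137), np.uint8(145)), (np.uint8(129), np.uint8(140), np.uint8(147)), (np.uint8(127), np.uint8(139), np.uint8(147)), (np.uint8(129), np.uint8(142), np.uint8(149)), (np.uint8(86), np.uint8(92), np.uint8(96)), (np.uint8(45), np.uint8(48), np.uint8(51)), (np.uint8(53), np.uint8(55), np.uint8(58)), (np.uint8(58), np.uint8(57), np.uint8(62)), (np.uint8(64), np.uint8(63), np.uint8(66)), (np.uint8(67), np.uint8(66), np.uint8(70)), (np.uint8(71), np.uint8(70), np.uint8(74)), (np.uint8(112), np.uint8(119), np.uint8(127)), (np.uint8(131), np.uint8(144), np.uint8(149)), (np.uint8(132), np.uint8(144), np.uint8(151)), (np.uint8(133), np.uint8(145), np.uint8(152))]
```

View pics/collar.png

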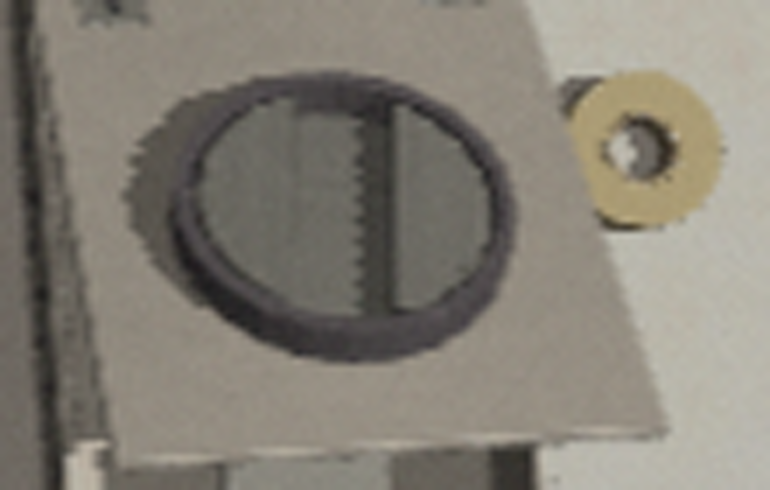

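View pics/s_crop.png

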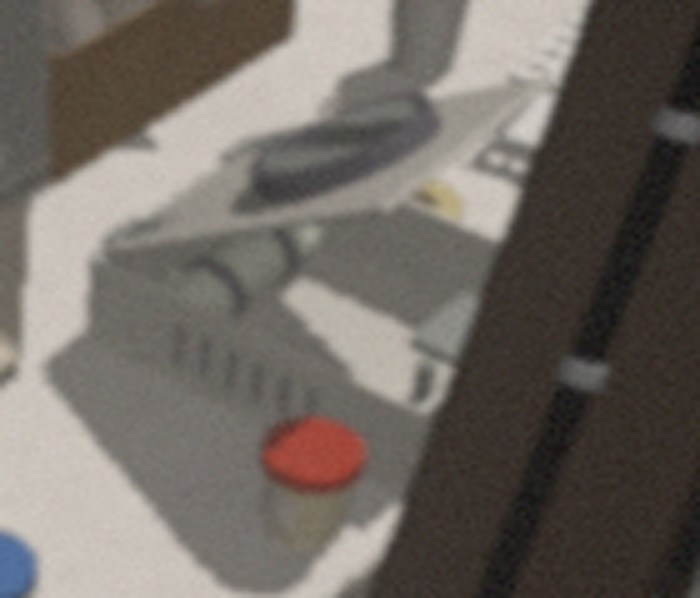

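```bash
python3 - <<'E'
from h import *
c=fix(env.calibration("top"))
n=np.array([.5635,.0487,.8247]); n/=np.linalg.norm(n)
cor=np.array([[457.3,-214.2,215.8],[470.2,-400.2,218],[661.9,-383.7,86],[655.8,-198.1,79.2]])
m0=cor.mean(0)
R=rays(c,[[409.3,209]])@c["rotation"].T; t=((m0+18*n-c["eye"])@n)/(R@n); P=(c["eye"]+R*t[:,None])[0]
print("disc top centre",P)
yaw=np.radians(4.8); ux=np.array([np.cos(yaw),np.sin(yaw),0]); uy=np.array([-ux[1],ux[0],0])
th=.60; hin=P-21*n+145*(ux*np.cos(th)-np.array([0,0,np.sin(th)])) ; print("hinge est",hin, "module", hin-118*ux-[0,0,79])
print("panel ctr",cor[:2].mean(0),cor[2:].mean(0))
E
```

```text
disc top centre [ 547.9662847  -299.72548762  180.72702326]
hinge est [ 655.38693782 -290.7341361    81.53545929] module [ 537.80078043 -300.60812162    2.53545929]
panel ctr [ 463.75 -307.2   216.9 ] [ 658.85 -290.9    82.6 ]
```

The collar disc centre is at about (409, 209) in the top view. The slot runs from hinge to front, and the panel is open about 0.60 rad. My estimates are module centre ≈ (541, -299), yaw ≈ 4.8° and hinge ≈ (659, -290). Next I raise the tool, shut the jaws and turn it to the module's yaw.

>>> move_arm:
  rows:
    - {"ty": -0.6,"ry": -0.12,"grip": 0}
    - {"ty": -0.6,"ry": -0.12,"grip": 0}
    - {"ty": -0.6,"ry": -0.12,"grip": 0}
    - {"ty": -0.6,"ry": -0.12,"grip": 0}
    - {"ty": -0.6,"ry": -0.12,"grip": 0}
    - {"ty": -0.6,"ry": -0.12,"grip": 0}
    - {"ty": -0.6,"ry": -0.12,"grip": 0}
    - {"ty": -0.6,"ry": -0.12,"grip": 0}
    - {"ry": -0.12,"grip": 0}
    - {"ry": -0.12,"grip": 0}

```text
validation failed for argument at $.ro...
```

>>> move_arm:
  rows:
    - {"ry": -0.072,"grip": 0}
    - {"ry": -0.072,"grip": 0}
    - {"tx": 3,"tz": 2.5,"grip": 0}
    - {"tx": 3,"tz": 2.5,"grip": 0}
    - {"tx": 3,"tz": 2.5,"grip": 0}
    - {"tx": 3,"tz": 2.5,"grip": 0}
    - {"tx": 3,"tz": 2.5,"grip": 0}
    - {"tx": 3,"tz": 2.5,"grip": 0}
    - {"tx": 3,"tz": 2.5,"grip": 0}
    - {"tx": 3,"tz": 2.5,"grip": 0}

```text
validation failed for argument at $.ro...
```

The call was rejected, probably because every key has to be present in each row.

>>> move_arm:
  rows:
    - {"tx": 0,"ty": -0.6,"tz": 0,"rx": 0,"ry": -0.12,"rz": 0,"grip": 0}
    - {"tx": 0,"ty": -0.6,"tz": 0,"rx": 0,"ry": -0.12,"rz": 0,"grip": 0}
    - {"tx": 0,"ty": -0.6,"tz": 0,"rx": 0,"ry": -0.12,"rz": 0,"grip": 0}
    - {"tx": 0,"ty": -0.6,"tz": 0,"rx": 0,"ry": -0.12,"rz": 0,"grip": 0}
    - {"tx": 0,"ty": -0.6,"tz": 0,"rx": 0,"ry": -0.12,"rz": 0,"grip": 0}
    - {"tx": 0,"ty": -0.6,"tz": 0,"rx": 0,"ry": -0.12,"rz": 0,"grip": 0}
    - {"tx": 0,"ty": -0.6,"tz": 0,"rx": 0,"ry": -0.12,"rz": 0,"grip": 0}
    - {"tx": 0,"ty": -0.6,"tz": 0,"rx": 0,"ry": -0.12,"rz": 0,"grip": 0}
    - {"tx": 0,"ty": 0,"tz": 0,"rx": 0,"ry": -0.12,"rz": 0,"grip": 0}
    - {"tx": 0,"ty": 0,"tz": 0,"rx": 0,"ry": -0.12,"rz": 0,"grip": 0}

```text
t: 0.93
eef_pos: [191.2, -595.0, 281.7]
tcp_rot: [-1.571, -0.0, -0.054]
ft_force: [-0.9, 0.7, -0.1]
opening: 0.358
```

>>> move_arm:
  rows:
    - {"tx": 0,"ty": 0,"tz": 0,"rx": 0,"ry": -0.069,"rz": 0,"grip": 0}
    - {"tx": 0,"ty": 0,"tz": 0,"rx": 0,"ry": -0.069,"rz": 0,"grip": 0}
    - {"tx": 3,"ty": 0,"tz": 2.5,"rx": 0,"ry": 0,"rz": 0,"grip": 0}
    - {"tx": 3,"ty": 0,"tz": 2.5,"rx": 0,"ry": 0,"rz": 0,"grip": 0}
    - {"tx": 3,"ty": 0,"tz": 2.5,"rx": 0,"ry": 0,"rz": 0,"grip": 0}
    - {"tx": 3,"ty": 0,"tz": 2.5,"rx": 0,"ry": 0,"rz": 0,"grip": 0}
    - {"tx": 3,"ty": 0,"tz": 2.5,"rx": 0,"ry": 0,"rz": 0,"grip": 0}
    - {"tx": 3,"ty": 0,"tz": 2.5,"rx": 0,"ry": 0,"rz": 0,"grip": 0}
    - {"tx": 3,"ty": 0,"tz": 2.5,"rx": 0,"ry": 0,"rz": 0,"grip": 0}
    - {"tx": 3,"ty": 0,"tz": 2.5,"rx": 0,"ry": 0,"rz": 0,"grip": 0}

```text
t: 1.77
eef_pos: [415.9, -375.3, 281.5]
tcp_rot: [-1.571, 0.0, 0.078]
ft_force: [1.3, -0.2, -0.3]
opening: 0.003
```

```bash
cat >> h.py <<'E'
def to(x,y,z):
    s=env.state(); R=Ro.from_euler('xyz',s["tcp_rot"]).as_matrix()
    print("t",round(s["t"],2),"pos",s["eef_pos"].round(1),"rot",s["tcp_rot"].round(3),"f",s["ft_force"].round(1),"op",round(s["opening"],3))
    print("tool shift cm",(R.T@(np.array([x,y,z])-s["eef_pos"])/10).round(2))
HIN=np.array([659.,-290.,80.]); YAW=np.radians(4.8)
def on_panel(r,th,h=0,lat=0):  # point r from hinge, h above outer face
    ux=np.array([np.cos(YAW),np.sin(YAW),0]); uy=np.array([-ux[1],ux[0],0]); uz=np.array([0,0,1.])
    return HIN-r*(ux*np.cos(th)-uz*np.sin(th))+(3+h)*(uz*np.cos(th)+ux*np.sin(th))+lat*uy
E
python3 - <<'E'
from h import *
P=on_panel(218,.6); print(P); to(P[0],P[1],281)
E
```

```text
[ 481.39583839 -304.91383814  205.56806604]
t 1.77 pos [ 415.9 -375.3  281.5] rot [-1.571  0.     0.078] f [ 1.3 -0.2 -0.3] op 0.003
tool shift cm [7.08 0.05 6.51]
```

>>> move_arm:
  rows:
    - {"tx": 2.36,"ty": 0,"tz": 2.17,"rx": 0,"ry": 0,"rz": 0,"grip": 0}
    - {"tx": 2.36,"ty": 0,"tz": 2.17,"rx": 0,"ry": 0,"rz": 0,"grip": 0}
    - {"tx": 2.36,"ty": 0,"tz": 2.17,"rx": 0,"ry": 0,"rz": 0,"grip": 0}
    - {"tx": 0,"ty": 1.5,"tz": 0,"rx": 0,"ry": 0,"rz": 0,"grip": 0}
    - {"tx": 0,"ty": 1.0,"tz": 0,"rx": 0,"ry": 0,"rz": 0,"grip": 0}
    - {"tx": 0,"ty": 0,"tz": 0,"rx": 0,"ry": 0,"rz": 0,"grip": 0}

```text
t: 2.27
eef_pos: [479.7, -305.9, 254.3]
tcp_rot: [-1.568, 0.003, 0.079]
ft_force: [-0.6, -1.2, 0.9]
opening: 0.002
```

```bash
python3 - <<'E'
from h import *
to(481.4,-304.9,240)
p,d,c=look("top"); cv2.imwrite("pics/t1.png",cv2.resize(p[130:290,300:500],None,fx=4,fy=3.75,interpolation=cv2.INTER_CUBIC))
E
```

```text
t 2.27 pos [ 479.7 -305.9  254.3] rot [-1.568  0.003  0.079] f [-0.6 -1.2  0.9] op 0.002
tool shift cm [0.19 1.43 0.09]
```

View pics/t1.png

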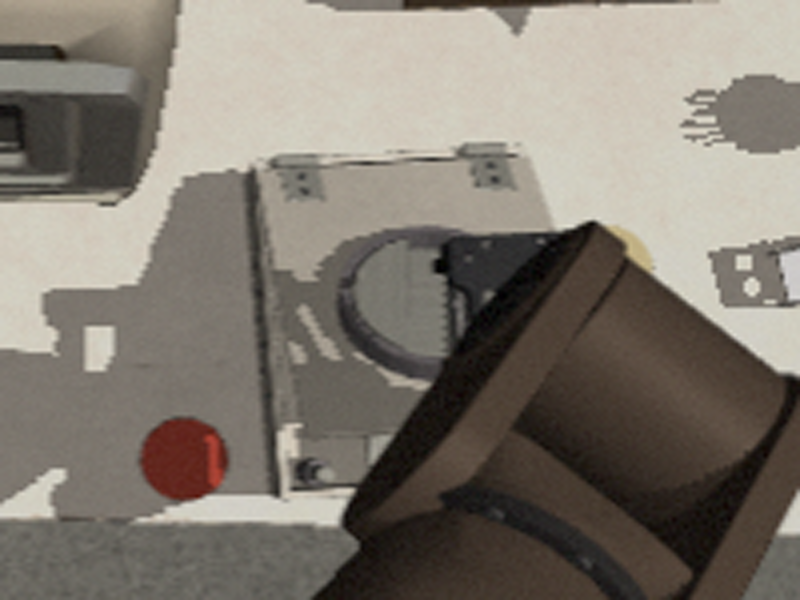

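The view shows the gripper above the panel's front strip, clear of the red cup and the oven. I'll work out the arc down.

```bash
python3 - <<'E'
from h import *
prev=np.array([479.7,-305.9,254.3]); R=Ro.from_euler('xyz',[-np.pi/2,0,.081]).as_matrix()
for th in (.62,.56,.5,.44,.38,.32,.26,.2,.14,.09,.05,.03):
    T=on_panel(218+4*(.6-th)/.6,th)+[0,0,19+12*np.tan(th)]; print(th,T.round(1),(R.T@(T-prev)/10).round(2)); prev=T
E
```

```text
0.62 [ 484.  -304.7  236.6] [0.44 1.77 0.09]
0.56 [ 476.3 -305.3  225. ] [-0.78  1.16 -0.  ]
0.5 [ 469.2 -305.9  213. ] [-0.71  1.2  -0.  ]
0.44 [ 462.8 -306.5  200.7] [-0.65  1.24 -0.  ]
0.38 [ 457. -307.  188.] [-0.58  1.27 -0.  ]
0.32 [ 452.  -307.4  175. ] [-0.51  1.3  -0.  ]
0.26 [ 447.7 -307.7  161.7] [-0.43  1.33 -0.  ]
0.2 [ 444.1 -308.   148.2] [-0.36  1.35 -0.  ]
0.14 [ 441.3 -308.3  134.5] [-0.28  1.37 -0.  ]
0.09 [ 439.5 -308.4  123. ] [-0.17  1.15 -0.  ]
0.05 [ 438.5 -308.5  113.7] [-0.1   0.93 -0.  ]
0.03 [ 438.2 -308.5  109. ] [-0.04  0.47 -0.  ]
```

>>> move_arm:
  rows:
    - {"tx": 0.44,"ty": 1.4,"tz": 0.09,"rx": 0,"ry": 0,"rz": 0,"grip": 0}
    - {"tx": 0,"ty": 0.4,"tz": 0,"rx": 0,"ry": 0,"rz": 0,"grip": 0}
    - {"tx": -0.39,"ty": 0.58,"tz": 0,"rx": 0,"ry": 0,"rz": 0,"grip": 0}
    - {"tx": -0.39,"ty": 0.58,"tz": 0,"rx": 0,"ry": 0,"rz": 0,"grip": 0}
    - {"tx": -0.35,"ty": 0.6,"tz": 0,"rx": 0,"ry": 0,"rz": 0,"grip": 0}
    - {"tx": -0.35,"ty": 0.6,"tz": 0,"rx": 0,"ry": 0,"rz": 0,"grip": 0}

```text
t: 2.82
eef_pos: [469.3, -306.8, 214.9]
tcp_rot: [-1.571, -0.0, 0.077]
ft_force: [-0.5, -0.5, 0.7]
opening: 0.003
```

>>> move_arm:
  rows:
    - {"tx": -0.32,"ty": 0.62,"tz": 0,"rx": 0,"ry": 0,"rz": 0,"grip": 0}
    - {"tx": -0.32,"ty": 0.62,"tz": 0,"rx": 0,"ry": 0,"rz": 0,"grip": 0}
    - {"tx": -0.29,"ty": 0.64,"tz": 0,"rx": 0,"ry": 0,"rz": 0,"grip": 0}
    - {"tx": -0.29,"ty": 0.64,"tz": 0,"rx": 0,"ry": 0,"rz": 0,"grip": 0}

```text
t: 3.15
eef_pos: [457.4, -307.5, 189.2]
tcp_rot: [-1.571, -0.0, 0.078]
ft_force: [-0.3, -0.5, 0.0]
opening: 0.002
```

```bash
python3 - <<'E'
from h import *
to(452,-307.4,175)
p,d,c=look("scene"); cv2.imwrite("pics/s2.png",cv2.resize(p[100:250,300:500],None,fx=4,fy=4,interpolation=cv2.INTER_CUBIC))
p,d,c=look("top"); cv2.imwrite("pics/t2.png",cv2.resize(p[130:290,300:500],None,fx=4,fy=3.75,interpolation=cv2.INTER_CUBIC))
E
```

```text
t 3.15 pos [ 457.4 -307.5  189.2] rot [-1.571 -0.     0.078] f [-0.3 -0.5  0. ] op 0.002
tool shift cm [-0.54  1.42  0.05]
```

View pics/s2.png

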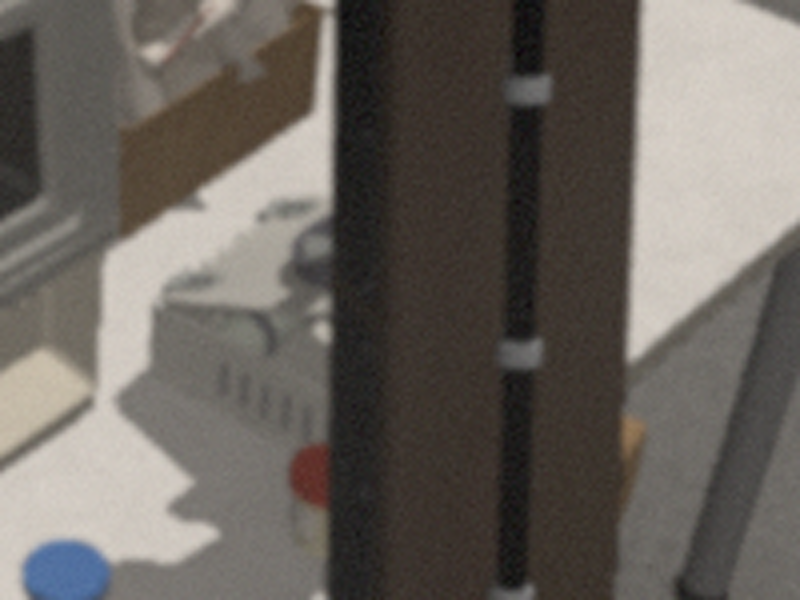

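View pics/t2.png

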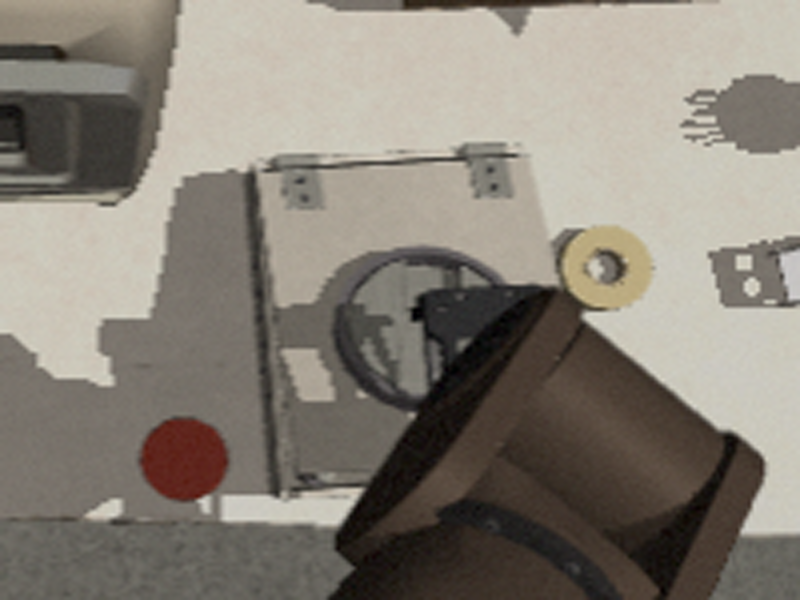

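The panel is coming down with the fingertips: its front edge in the top view has moved to row ~470 of the crop. I'll continue along the arc.

>>> move_arm:
  rows:
    - {"tx": -0.25,"ty": 0.65,"tz": 0,"rx": 0,"ry": 0,"rz": 0,"grip": 0}
    - {"tx": -0.25,"ty": 0.65,"tz": 0,"rx": 0,"ry": 0,"rz": 0,"grip": 0}
    - {"tx": -0.22,"ty": 0.67,"tz": 0,"rx": 0,"ry": 0,"rz": 0,"grip": 0}
    - {"tx": -0.22,"ty": 0.67,"tz": 0,"rx": 0,"ry": 0,"rz": 0,"grip": 0}
    - {"tx": -0.18,"ty": 0.68,"tz": 0,"rx": 0,"ry": 0,"rz": 0,"grip": 0}
    - {"tx": -0.18,"ty": 0.68,"tz": 0,"rx": 0,"ry": 0,"rz": 0,"grip": 0}
    - {"tx": -0.14,"ty": 0.68,"tz": 0,"rx": 0,"ry": 0,"rz": 0,"grip": 0}
    - {"tx": -0.14,"ty": 0.68,"tz": 0,"rx": 0,"ry": 0,"rz": 0,"grip": 0}

```text
t: 3.92
eef_pos: [441.8, -308.6, 135.5]
tcp_rot: [-1.571, 0.0, 0.078]
ft_force: [0.1, -0.5, -0.2]
opening: 0.002
```

>>> move_arm:
  rows:
    - {"tx": -0.1,"ty": 0.6,"tz": 0,"rx": 0,"ry": 0,"rz": 0,"grip": 0}
    - {"tx": -0.07,"ty": 0.55,"tz": 0,"rx": 0,"ry": 0,"rz": 0,"grip": 0}
    - {"tx": -0.05,"ty": 0.4,"tz": 0,"rx": 0,"ry": 0,"rz": 0,"grip": 0}

```text
t: 4.17
eef_pos: [439.7, -308.8, 120.0]
tcp_rot: [-1.571, 0.0, 0.078]
ft_force: [0.8, -0.6, 0.0]
opening: 0.003
```

>>> move_arm:
  rows:
    - {"tx": -0.05,"ty": 0.4,"tz": 0,"rx": 0,"ry": 0,"rz": 0,"grip": 0}
    - {"tx": -0.03,"ty": 0.4,"tz": 0,"rx": 0,"ry": 0,"rz": 0,"grip": 0}
    - {"tx": 0,"ty": 0.3,"tz": 0,"rx": 0,"ry": 0,"rz": 0,"grip": 0}

```text
t: 4.42
eef_pos: [438.9, -308.9, 109.6]
tcp_rot: [-1.571, 0.0, 0.078]
ft_force: [-3.0, 0.5, 4.5]
opening: 0.002
```

>>> move_arm:
  rows:
    - {"tx": 0,"ty": 0.2,"tz": 0,"rx": 0,"ry": 0,"rz": 0,"grip": 0}
    - {"tx": 0,"ty": 0.2,"tz": 0,"rx": 0,"ry": 0,"rz": 0,"grip": 0}

```text
t: 4.58
eef_pos: [438.8, -308.9, 105.7]
tcp_rot: [-1.571, 0.0, 0.078]
ft_force: [-3.2, 0.4, 5.1]
opening: 0.001
```

>>> move_arm:
  rows:
    - {"tx": 0,"ty": 0.2,"tz": 0,"rx": 0,"ry": 0,"rz": 0,"grip": 0}
    - {"tx": 0,"ty": 0.2,"tz": 0,"rx": 0,"ry": 0,"rz": 0,"grip": 0}

```text
t: 4.75
eef_pos: [438.8, -308.9, 101.7]
tcp_rot: [-1.571, 0.0, 0.078]
ft_force: [-5.1, -0.8, 5.0]
opening: 0.008
```

The panel is down against the spring. I'll lift off and swing right for a clear look at the latch.

>>> move_arm:
  rows:
    - {"tx": 0,"ty": -2,"tz": 0,"rx": 0,"ry": 0,"rz": 0,"grip": 0}
    - {"tx": 0,"ty": -3,"tz": 0,"rx": 0,"ry": 0,"rz": 0,"grip": 0}
    - {"tx": 0,"ty": -2,"tz": -2,"rx": 0,"ry": 0,"rz": 0,"grip": 0}
    - {"tx": 0,"ty": 0,"tz": -4,"rx": 0,"ry": 0,"rz": 0,"grip": 0}
    - {"tx": 0,"ty": 0,"tz": -4,"rx": 0,"ry": 0,"rz": 0,"grip": 0}
    - {"tx": 0,"ty": 0,"tz": -4,"rx": 0,"ry": 0,"rz": 0,"grip": 0}
    - {"tx": 0,"ty": 0,"tz": -4,"rx": 0,"ry": 0,"rz": 0,"grip": 0}
    - {"tx": 0,"ty": 0,"tz": -4,"rx": 0,"ry": 0,"rz": 0,"grip": 0}
    - {"tx": 0,"ty": 0,"tz": -2,"rx": 0,"ry": 0,"rz": 0,"grip": 0}

```text
t: 5.5
eef_pos: [457.4, -552.1, 171.1]
tcp_rot: [-1.572, -0.001, 0.076]
ft_force: [0.4, 0.8, -0.4]
opening: 0.004
```

```bash
python3 - <<'E'
from h import *
to(0,0,0)
p,d,c=look("top"); np.savez("top3.npz",p=p,d=d); cv2.imwrite("pics/t3.png",cv2.resize(p[155:275,330:480],None,fx=5,fy=5,interpolation=cv2.INTER_CUBIC))
E
```

```text
t 5.5 pos [ 457.4 -552.1  171.1] rot [-1.572e+00 -1.000e-03  7.600e-02] f [ 0.4  0.8 -0.4] op 0.004
tool shift cm [-41.41  17.    58.57]
```

View pics/t3.png

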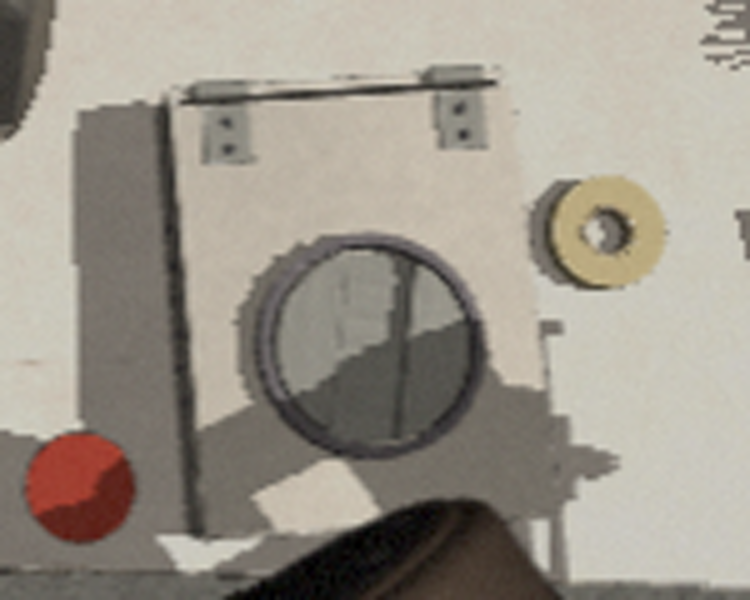

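```bash
python3 - <<'E'
from h import *
z=np.load("top3.npz"); p,d=z['p'],z['d']; c=fix(env.calibration("top")); C=cloud(c,d)
f=p.astype(int); m=((f[...,1]-f[...,0]<=2)&(f.sum(2)<330)&(f.sum(2)>90)).astype(np.uint8)
m[:198]=0;m[250:]=0;m[:,:375]=0;m[:,432:]=0
m=cv2.morphologyEx(m,cv2.MORPH_OPEN,np.ones((2,2)))
n,l,st,_=cv2.connectedComponentsWithStats(m); i=1+st[1:,4].argmax(); print(st[i])
v,u=np.nonzero(l==i); h=cv2.convexHull(np.c_[u,v].astype(np.float32)); print("hull ellipse",cv2.fitEllipse(h))
cv2.imwrite("pics/m3.png",cv2.resize(((l==i)*255).astype(np.uint8)[155:275,330:480],None,fx=5,fy=5))
# plane of panel area
box=np.zeros((400,640),bool); box[178:200,372:425]=1; box[200:235,369:378]=1;box[200:226,430:434]=1
Q=C[box]; 
for _ in range(5):
    m0=Q.mean(0); nn=np.linalg.svd(Q-m0,full_matrices=False)[2][2]; nn*=np.sign(nn[2]); r=(Q-m0)@nn; Q=Q[abs(r)<max(5,2*r.std())]
print("plane",nn,m0,"open",np.arctan2(nn[0],nn[2]))
box=np.zeros((400,640),bool); box[210:238,387:396]=1; box[208:232,414:421]=1; Q=C[box]; print("disc top z",np.median(Q,0))
box[:]=0; box[210:235,402:407]=1; Q=C[box]; print("floor",np.median(Q,0))
def onz(uv,zz):
    R=rays(c,uv)@c["rotation"].T; return c["eye"]+R*((zz-c["eye"][2])/R[:,2])[:,None]
print(onz([[404.3,224.0],[404.8,224.4]],106))
cr=np.array([[330+165/5,155+103/5],[330+505/5,155+88/5],[330+200/5,155+535/5]]); print("corners",onz(cr,88))
sl=np.array([[405,258],[398,440],[340,262],[328,430]])/5+[330,155]; P=onz(sl,106); print(P); 
for a,b in((0,1),(2,3)): v=P[a]-P[b]; print(np.degrees(np.arctan2(v[1],v[0])))
E
```

```text
[385 203  43  45 238]
hull ellipse ((404.400146484375, 225.01182556152344), (44.00569534301758, 45.81056594848633), 126.43611145019531)
plane [0.91281626 0.40467264 0.05483186] [ 600.76654185 -279.59829859   91.62400886] open 1.5107995336148434
disc top z [ 520.11613099 -274.94358511  108.21594939]
floor [ 520.24789234 -304.39309549   94.1670083 ]
[[ 514.28337952 -302.85770315  106.        ]
 [ 513.24716899 -304.19416252  106.        ]]
corners [[ 645.72183214 -192.79962345   88.        ]
 [ 658.68029089 -380.36376041   88.        ]
 [ 411.18114764 -214.29656514   88.        ]]
[[ 561.40325978 -320.89698542  106.        ]
 [ 464.17613529 -316.90752061  106.        ]
 [ 558.41318549 -285.95046019  106.        ]
 [ 468.59147971 -279.66248301  106.        ]]
-2.3496667555050035
-4.004463522145104
```

View pics/m3.png

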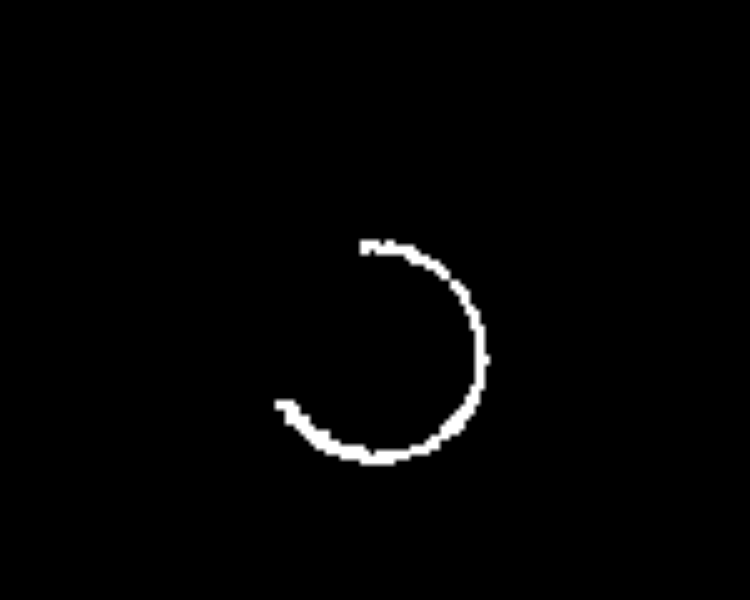

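```bash
python3 - <<'E'
from h import *
z=np.load("top3.npz"); p,d=z['p'],z['d']; c=fix(env.calibration("top")); C=cloud(c,d)
q=cv2.resize(p[197:252,378:432],None,fx=11,fy=10,interpolation=cv2.INTER_CUBIC); q=cv2.convertScaleAbs(q,alpha=1.8); cv2.imwrite("pics/d3.png",q)
A=np.array([514,-303.5]); X=C[...,:2]-A; r=np.hypot(X[...,0],X[...,1]); ok=(r<46)&(d>0)
ux=np.array([np.cos(YAW),np.sin(YAW)]);
# height above tilted plane
th=.05; hh=C[...,2]-(106-(X@ux)*np.tan(th))
P=X[ok]; H=hh[ok]; fl=H<np.median(H)-0; print(np.histogram(H,12))
t=(H.max()+H.min())/2
img=np.full((400,640),0,np.uint8); img[ok]=np.clip((H+25)*7,0,255).astype(np.uint8)
cv2.imwrite("pics/h3.png",cv2.resize(img[197:252,378:432],None,fx=11,fy=10,interpolation=cv2.INTER_NEAREST))
for lo,hi in((-46,-30),(-30,-10),(-10,10),(10,30),(30,46)):
    s=((P@ux)>lo)&((P@ux)<hi)&(H<-6); y=P[s]@np.array([-ux[1],ux[0]]); print(lo,s.sum(),np.percentile(y,[5,50,95]).round(1))
E
```

```text
(array([ 11,  66, 186, 140,  49,   9,   5,  35, 146, 166,  96,  14]), array([-17.267836  , -15.13804192, -13.00824784, -10.87845376,
        -8.74865968,  -6.6188656 ,  -4.48907152,  -2.35927744,
        -0.22948336,   1.90031072,   4.0301048 ,   6.15989888,
         8.28969296]))
-46 71 [-9.4  5.3 20.9]
-30 105 [-12.7   3.3  21.7]
-10 107 [-16.9   1.6  17.8]
10 101 [-21.   -5.1  12.5]
30 71 [-23.3  -4.6   8.9]
```

View pics/d3.png

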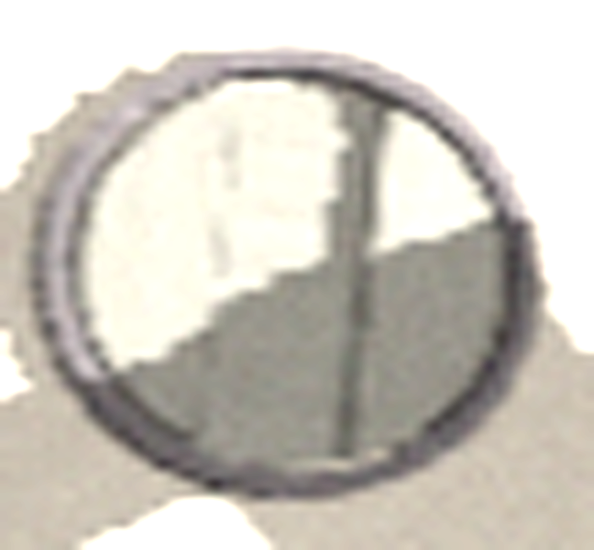

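View pics/h3.png

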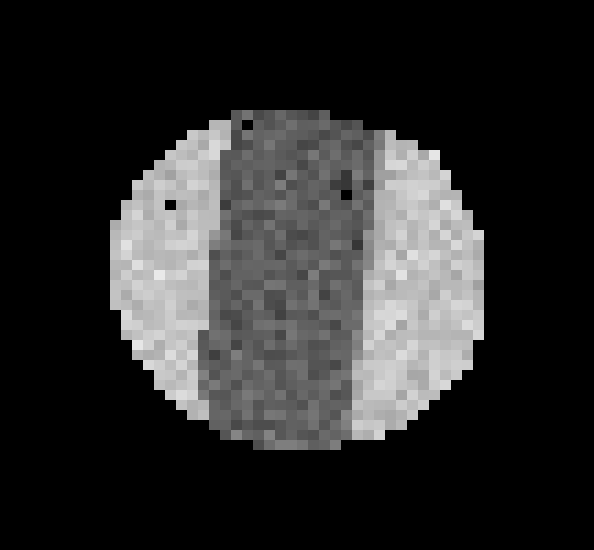

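The depth map shows the slot running very slightly clockwise of the module's x (cam ≈ 0.13) and the axis at ≈ (514, -303.5). I'll check whether the slot was already like that at the start.

```bash
python3 - <<'E'
from h import *
z=np.load("top0.npz"); d=z['d']; c=fix(env.calibration("top")); C=cloud(c,d)
th=.60; ux=np.array([np.cos(YAW),np.sin(YAW),0]); uy=np.array([-ux[1],ux[0],0]); uz=np.array([0,0,1.])
a=ux*np.cos(th)-uz*np.sin(th); n=uz*np.cos(th)+ux*np.sin(th)
D=C-HIN; A=-(D@a); B=D@uy; H=D@n-3; ok=(np.hypot(A-145,B)<46)&(d>0)&(abs(H)<40)
print(np.histogram(H[ok],12))
for lo,hi in((-46,-30),(-30,-10),(-10,10),(10,30),(30,46)):
    s=ok&(145-A>lo)&(145-A<hi)&(H<11); print(lo,s.sum(),np.percentile(B[s],[5,50,95]).round(1))
to(484,-302,171)
E
```

```text
(array([  3,  34, 179, 146,  19,  12,  12,   2,  40, 160, 167,  34]), array([-2.4823116 , -0.53359557,  1.41512046,  3.3638365 ,  5.31255253,
        7.26126856,  9.20998459, 11.15870063, 13.10741666, 15.05613269,
       17.00484872, 18.95356476, 20.90228079]))
-46 54 [-11.6   2.9  19.5]
-30 96 [-14.5   0.9  19.1]
-10 100 [-18.3  -0.7  16.9]
10 95 [-22.3  -4.8  13.1]
30 59 [-23.   -6.5   9. ]
t 5.55 pos [ 457.2 -553.8  170.7] rot [-1.573e+00 -1.000e-03  7.500e-02] f [-3.5  2.2 -1.2] op 0.006
tool shift cm [ 4.56 -0.08 24.91]
```

The slot was already like that at the start, so I have not turned it. I'll move over the front end of the slot.

>>> move_arm:
  rows:
    - {"tx": 0,"ty": 0,"tz": 0,"rx": 0,"ry": 0.06,"rz": 0,"grip": 0}
    - {"tx": 0,"ty": 0,"tz": 0,"rx": 0,"ry": 0.06,"rz": 0,"grip": 0}
    - {"tx": 0,"ty": 0,"tz": 3.4,"rx": 0,"ry": 0,"rz": 0,"grip": 0}
    - {"tx": 0,"ty": 0,"tz": 3.4,"rx": 0,"ry": 0,"rz": 0,"grip": 0}
    - {"tx": 0,"ty": 0,"tz": 3.4,"rx": 0,"ry": 0,"rz": 0,"grip": 0}
    - {"tx": 0,"ty": 0,"tz": 3.4,"rx": 0,"ry": 0,"rz": 0,"grip": 0}
    - {"tx": 0,"ty": 0,"tz": 3.4,"rx": 0,"ry": 0,"rz": 0,"grip": 0}
    - {"tx": 0,"ty": 0,"tz": 3.4,"rx": 0,"ry": 0,"rz": 0,"grip": 0}
    - {"tx": 0,"ty": 0,"tz": 3,"rx": 0,"ry": 0,"rz": 0,"grip": 0}
    - {"tx": 0,"ty": 0,"tz": 0,"rx": 0,"ry": 0,"rz": 0,"grip": 0}

```text
t: 6.38
eef_pos: [467.5, -309.7, 171.8]
tcp_rot: [-1.569, 0.001, -0.039]
ft_force: [0.7, -0.1, 0.3]
opening: 0.004
```

```bash
python3 - <<'E'
from h import *
to(485,-302,130)
E
```

```text
t 6.38 pos [ 467.5 -309.7  171.8] rot [-1.569e+00  1.000e-03 -3.900e-02] f [ 0.7 -0.1  0.3] op 0.004
tool shift cm [1.73 4.18 0.83]
```

>>> move_arm:
  rows:
    - {"tx": 1.73,"ty": 0,"tz": 0.83,"rx": 0,"ry": 0.01,"rz": 0,"grip": 0}
    - {"tx": 0,"ty": 1.5,"tz": 0,"rx": 0,"ry": 0,"rz": 0,"grip": 0}
    - {"tx": 0,"ty": 1.2,"tz": 0,"rx": 0,"ry": 0,"rz": 0,"grip": 0}
    - {"tx": 0,"ty": 0,"tz": 0,"rx": 0,"ry": 0,"rz": 0,"grip": 0}
    - {"tx": 0,"ty": 0,"tz": 0,"rx": 0,"ry": 0,"rz": 0,"grip": 0}

```text
t: 6.8
eef_pos: [485.2, -306.9, 144.4]
tcp_rot: [-1.57, 0.001, -0.052]
ft_force: [-0.7, 0.6, -0.7]
opening: 0.004
```

```bash
python3 - <<'E'
from h import *
to(485,-302,120)
p,d,c=look("top"); cv2.imwrite("pics/t4.png",cv2.resize(p[155:275,330:480],None,fx=5,fy=5,interpolation=cv2.INTER_CUBIC))
E
```

```text
t 6.8 pos [ 485.2 -306.9  144.4] rot [-1.57e+00  1.00e-03 -5.20e-02] f [-0.7  0.6 -0.7] op 0.004
tool shift cm [-0.04  2.44  0.48]
```

View pics/t4.png

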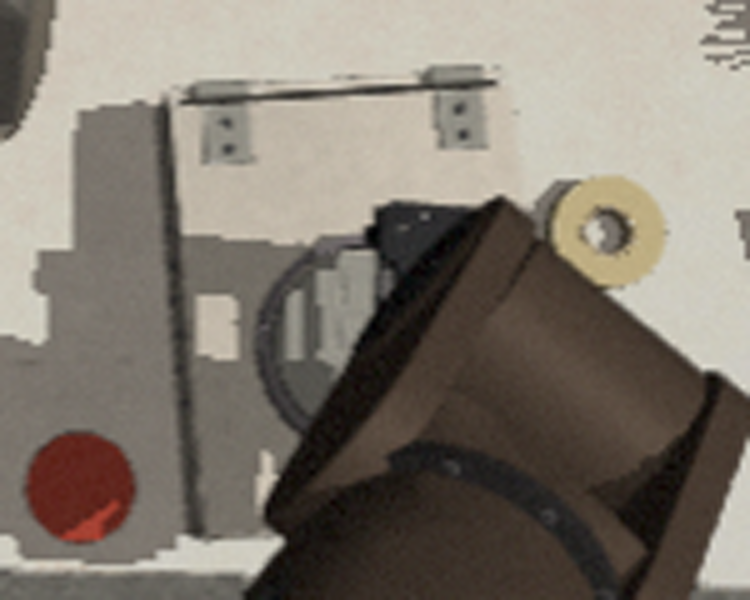

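The finger is hidden by the wrist, so I'm relying on the calibrated position. I'll correct y and go down into the slot.

>>> move_arm:
  rows:
    - {"tx": 0,"ty": 0,"tz": 0.45,"rx": 0,"ry": 0,"rz": 0,"grip": 0}
    - {"tx": 0,"ty": 0.6,"tz": 0,"rx": 0,"ry": 0,"rz": 0,"grip": 0}
    - {"tx": 0,"ty": 0.5,"tz": 0,"rx": 0,"ry": 0,"rz": 0,"grip": 0}
    - {"tx": 0,"ty": 0.5,"tz": 0,"rx": 0,"ry": 0,"rz": 0,"grip": 0}
    - {"tx": 0,"ty": 0.3,"tz": 0,"rx": 0,"ry": 0,"rz": 0,"grip": 0}
    - {"tx": 0,"ty": 0,"tz": 0,"rx": 0,"ry": 0,"rz": 0,"grip": 0}

```text
t: 7.35
eef_pos: [485.2, -302.2, 124.9]
tcp_rot: [-1.57, 0.001, -0.052]
ft_force: [-0.2, 0.9, -0.2]
opening: 0.003
```

>>> move_arm:
  rows:
    - {"tx": 0,"ty": 0.4,"tz": 0,"rx": 0,"ry": 0,"rz": 0,"grip": 0}
    - {"tx": 0,"ty": 0.4,"tz": 0,"rx": 0,"ry": 0,"rz": 0,"grip": 0}
    - {"tx": 0,"ty": 0,"tz": 0,"rx": 0,"ry": 0,"rz": 0,"grip": 0}

```text
t: 7.6
eef_pos: [485.2, -302.2, 117.0]
tcp_rot: [-1.57, 0.001, -0.052]
ft_force: [0.1, 0.3, 0.3]
opening: 0.005
```

>>> move_arm:
  rows:
    - {"tx": 0,"ty": 0.3,"tz": 0,"rx": 0,"ry": 0,"rz": 0,"grip": 0}
    - {"tx": 0,"ty": 0.3,"tz": 0,"rx": 0,"ry": 0,"rz": 0,"grip": 0}
    - {"tx": 0,"ty": 0,"tz": 0,"rx": 0,"ry": 0,"rz": 0,"grip": 0}

```text
t: 7.85
eef_pos: [485.2, -302.4, 111.5]
tcp_rot: [-1.571, 0.0, -0.052]
ft_force: [-0.8, 0.6, 1.9]
opening: 0.006
```

The fingertip met the slot floor at z ≈ 92.5. I'll press down to shut the panel.

>>> move_arm:
  rows:
    - {"tx": 0,"ty": 0.25,"tz": 0,"rx": 0,"ry": 0,"rz": 0,"grip": 0}
    - {"tx": 0,"ty": 0.25,"tz": 0,"rx": 0,"ry": 0,"rz": 0,"grip": 0}
    - {"tx": 0,"ty": 0,"tz": 0,"rx": 0,"ry": 0,"rz": 0,"grip": 0}

```text
t: 8.1
eef_pos: [485.1, -302.4, 106.7]
tcp_rot: [-1.571, 0.0, -0.052]
ft_force: [-1.2, -1.2, 2.7]
opening: 0.005
```

>>> move_arm:
  rows:
    - {"tx": 0,"ty": 0.2,"tz": 0,"rx": 0,"ry": 0,"rz": 0,"grip": 0}
    - {"tx": 0,"ty": 0,"tz": 0,"rx": 0,"ry": 0,"rz": 0,"grip": 0}

```text
t: 8.27
eef_pos: [485.2, -302.4, 105.1]
tcp_rot: [-1.571, 0.0, -0.052]
ft_force: [-5.1, 0.9, 7.7]
opening: 0.006
```

>>> move_arm:
  rows:
    - {"tx": 0,"ty": 0.15,"tz": 0,"rx": 0,"ry": 0,"rz": 0,"grip": 0}
    - {"tx": 0,"ty": 0,"tz": 0,"rx": 0,"ry": 0,"rz": 0,"grip": 0}

```text
t: 8.43
eef_pos: [485.3, -302.5, 104.7]
tcp_rot: [-1.572, -0.0, -0.052]
ft_force: [-8.0, 2.0, 20.0]
opening: 0.004
```

The panel hit a hard stop at tip z ≈ 85.7 with 20 N, so it is fully shut. I'll take up the clearance against the slot's side and start turning clockwise.

>>> move_arm:
  rows:
    - {"tx": 0,"ty": 0,"tz": 0.2,"rx": 0,"ry": 0,"rz": 0,"grip": 0}
    - {"tx": 0,"ty": 0,"tz": 0.2,"rx": 0,"ry": 0,"rz": 0,"grip": 0}
    - {"tx": 0,"ty": 0,"tz": 0.2,"rx": 0,"ry": 0,"rz": 0,"grip": 0}
    - {"tx": 0,"ty": 0,"tz": 0.1,"rx": 0,"ry": 0,"rz": 0,"grip": 0}

```text
t: 8.77
eef_pos: [487.0, -296.6, 104.9]
tcp_rot: [-1.574, -0.004, -0.052]
ft_force: [-0.8, -4.4, 14.2]
opening: -0.0
```

>>> move_arm:
  rows:
    - {"tx": 0.09,"ty": 0,"tz": 0.29,"rx": 0,"ry": 0.1,"rz": 0,"grip": 0}
    - {"tx": 0.09,"ty": 0,"tz": 0.29,"rx": 0,"ry": 0.1,"rz": 0,"grip": 0}
    - {"tx": 0.09,"ty": 0,"tz": 0.29,"rx": 0,"ry": 0.1,"rz": 0,"grip": 0}

```text
t: 9.02
eef_pos: [490.1, -288.0, 104.8]
tcp_rot: [-1.572, -0.002, -0.357]
ft_force: [-6.8, -2.2, 18.6]
opening: 0.003
```

>>> move_arm:
  rows:
    - {"tx": 0.09,"ty": 0,"tz": 0.29,"rx": 0,"ry": 0.1,"rz": 0,"grip": 0}
    - {"tx": 0.09,"ty": 0,"tz": 0.29,"rx": 0,"ry": 0.1,"rz": 0,"grip": 0}
    - {"tx": 0.09,"ty": 0,"tz": 0.29,"rx": 0,"ry": 0.1,"rz": 0,"grip": 0}
    - {"tx": 0.09,"ty": 0,"tz": 0.29,"rx": 0,"ry": 0.1,"rz": 0,"grip": 0}

```text
t: 9.35
eef_pos: [498.3, -279.0, 104.8]
tcp_rot: [-1.571, -0.001, -0.757]
ft_force: [-8.4, 0.9, 20.9]
opening: 0.004
```

```bash
python3 - <<'E'
from h import *
to(514,-303.5,104.7)
E
```

```text
t 9.35 pos [ 498.3 -279.   104.8] rot [-1.571e+00 -1.000e-03 -7.570e-01] f [-8.4  0.9 20.9] op 0.004
tool shift cm [ 2.82  0.01 -0.71]
```

>>> move_arm:
  rows:
    - {"tx": 0.09,"ty": 0,"tz": 0.29,"rx": 0,"ry": 0.1,"rz": 0,"grip": 0}
    - {"tx": 0.09,"ty": 0,"tz": 0.29,"rx": 0,"ry": 0.1,"rz": 0,"grip": 0}
    - {"tx": 0.09,"ty": 0,"tz": 0.29,"rx": 0,"ry": 0.1,"rz": 0,"grip": 0}

```text
t: 9.6
eef_pos: [506.7, -275.0, 104.8]
tcp_rot: [-1.571, -0.001, -1.057]
ft_force: [-7.2, 2.2, 20.1]
opening: 0.005
```

>>> move_arm:
  rows:
    - {"tx": 0.09,"ty": 0,"tz": 0.29,"rx": 0,"ry": 0.1,"rz": 0,"grip": 0}
    - {"tx": 0.09,"ty": 0,"tz": 0.29,"rx": 0,"ry": 0.1,"rz": 0,"grip": 0}

```text
t: 9.77
eef_pos: [512.8, -273.9, 104.8]
tcp_rot: [-1.57, -0.001, -1.257]
ft_force: [-6.8, 2.4, 19.9]
opening: 0.003
```

>>> move_arm:
  rows:
    - {"tx": 0.09,"ty": 0,"tz": 0.29,"rx": 0,"ry": 0.1,"rz": 0,"grip": 0}
    - {"tx": 0.09,"ty": 0,"tz": 0.29,"rx": 0,"ry": 0.1,"rz": 0,"grip": 0}

```text
t: 9.93
eef_pos: [519.0, -274.5, 104.8]
tcp_rot: [-1.57, -0.001, -1.457]
ft_force: [-7.2, 0.4, 19.4]
opening: 0.007
```

```bash
python3 - <<'E'
from h import *
to(514,-303.5,104.7)
E
```

```text
t 9.93 pos [ 519.  -274.5  104.8] rot [-1.570e+00 -1.000e-03 -1.457e+00] f [-7.2  0.4 19.4] op 0.007
tool shift cm [ 2.82  0.02 -0.82]
```

I'll push on tangentially until the stop shows up in the force.

>>> move_arm:
  rows:
    - {"tx": 0.03,"ty": 0,"tz": 0.15,"rx": 0,"ry": 0.03,"rz": 0,"grip": 0}
    - {"tx": 0,"ty": 0,"tz": 0.15,"rx": 0,"ry": 0,"rz": 0,"grip": 0}

```text
t: 10.1
eef_pos: [520.2, -274.4, 104.7]
tcp_rot: [-1.574, -0.0, -1.483]
ft_force: [-24.2, -4.9, 26.5]
opening: 0.005
```

>>> move_arm:
  rows:
    - {"tx": 0,"ty": 0,"tz": 0.1,"rx": 0,"ry": 0,"rz": 0,"grip": 0}
    - {"tx": 0,"ty": 0,"tz": 0,"rx": 0,"ry": 0,"rz": 0,"grip": 0}

```text
t: 10.27
eef_pos: [520.2, -274.5, 104.7]
tcp_rot: [-1.576, 0.001, -1.481]
ft_force: [-23.3, -3.5, 26.1]
opening: 0.005
```

>>> move_arm:
  rows:
    - {"tx": 0,"ty": 0,"tz": 0.1,"rx": 0,"ry": 0,"rz": 0,"grip": 0}
    - {"tx": 0,"ty": 0,"tz": 0,"rx": 0,"ry": 0,"rz": 0,"grip": 0}

```text
t: 10.43
eef_pos: [520.4, -274.5, 104.6]
tcp_rot: [-1.577, 0.001, -1.481]
ft_force: [-28.5, -4.5, 28.0]
opening: 0.005
```

It stalled at the stop: x holds at 520.2 mm while fx rises to -28 N. I'll relax the side push, lift out and clear the view.

>>> move_arm:
  rows:
    - {"tx": 0,"ty": -0.1,"tz": -0.3,"rx": 0,"ry": 0,"rz": 0,"grip": 0}
    - {"tx": 0,"ty": -0.5,"tz": 0,"rx": 0,"ry": 0,"rz": 0,"grip": 0}
    - {"tx": 0,"ty": -1,"tz": 0,"rx": 0,"ry": 0,"rz": 0,"grip": 0}
    - {"tx": 0,"ty": -2,"tz": 0,"rx": 0,"ry": 0,"rz": 0,"grip": 0}
    - {"tx": 0,"ty": -3,"tz": 0,"rx": 0,"ry": 0,"rz": 0,"grip": 0}
    - {"tx": 0,"ty": -3,"tz": 0,"rx": 0,"ry": 0,"rz": 0,"grip": 0}

```text
t: 10.93
eef_pos: [521.1, -274.1, 200.4]
tcp_rot: [-1.571, 0.0, -1.482]
ft_force: [0.2, -0.5, 0.0]
opening: 0.005
```

>>> move_arm:
  rows:
    - {"tx": 3,"ty": 0,"tz": 0,"rx": 0,"ry": 0,"rz": 0,"grip": 0}
    - {"tx": 4,"ty": 0,"tz": 0,"rx": 0,"ry": 0,"rz": 0,"grip": 0}
    - {"tx": 4,"ty": 0,"tz": 0,"rx": 0,"ry": 0,"rz": 0,"grip": 0}
    - {"tx": 4,"ty": 0,"tz": 0,"rx": 0,"ry": 0,"rz": 0,"grip": 0}
    - {"tx": 4,"ty": 0,"tz": 0,"rx": 0,"ry": 0,"rz": 0,"grip": 0}
    - {"tx": 4,"ty": 0,"tz": 0,"rx": 0,"ry": 0,"rz": 0,"grip": 0}
    - {"tx": 4,"ty": 0,"tz": 0,"rx": 0,"ry": 0,"rz": 0,"grip": 0}
    - {"tx": 2,"ty": 0,"tz": 0,"rx": 0,"ry": 0,"rz": 0,"grip": 0}
    - {"tx": 0,"ty": 0,"tz": 0,"rx": 0,"ry": 0,"rz": 0,"grip": 0}
    - {"tx": 0,"ty": 0,"tz": 0,"rx": 0,"ry": 0,"rz": 0,"grip": 0}

```text
t: 11.77
eef_pos: [546.5, -563.8, 198.7]
tcp_rot: [-1.571, 0.0, -1.483]
ft_force: [-0.0, 0.7, 0.3]
opening: 0.006
```

```bash
python3 - <<'E'
from h import *
to(0,0,0)
p,d,c=look("top"); np.savez("top5.npz",p=p,d=d); cv2.imwrite("pics/t5.png",cv2.resize(p[155:275,330:480],None,fx=5,fy=5,interpolation=cv2.INTER_CUBIC))
C=cloud(c,d)
A=np.array([514,-303.5]); X=C[...,:2]-A; r=np.hypot(X[...,0],X[...,1]); ux=np.array([np.cos(YAW),np.sin(YAW)]); uy=np.array([-ux[1],ux[0]])
ok=(r<46)&(d>0); z=C[...,2]
a=X@ux; b=X@uy
top=ok&(abs(a)>22); print("disc top z",np.median(z[top]),"front/back",np.median(z[top&(a<0)]),np.median(z[top&(a>0)]))
for lo,hi in((-46,-30),(-30,-10),(-10,10),(10,30),(30,46)):
    s=ok&(b>lo)&(b<hi)&(z<94); print(lo,s.sum(),np.percentile(a[s],[5,50,95]).round(1))
for nm,ra in(("front strip",(-90,-65)),("back",(65,130))):
    s=(a>ra[0])&(a<ra[1])&(abs(b)<75)&(z>60)&(z<120); print(nm,s.sum(),np.median(z[s]))
E
```

```text
t 11.77 pos [ 546.5 -563.8  198.7] rot [-1.571  0.    -1.483] f [-0.   0.7  0.3] op 0.006
tool shift cm [-60.95  19.89 -49.5 ]
disc top z 101.35392427616216 front/back nan 101.35392427616216
-46 65 [-12.1   4.2  17.4]
-30 55 [-0.3  8.1 17.4]
-10 63 [-3.6  7.1 17.7]
10 80 [-8.9  5.  18.3]
30 70 [-15.4   0.4  16. ]
front strip 0 nan
back 1269 82.53650420569966
  return _methods._mean(a, axis=axis, dtype=dtype,
  ret = ret.dtype.type(ret / rcount)
```

View pics/t5.png

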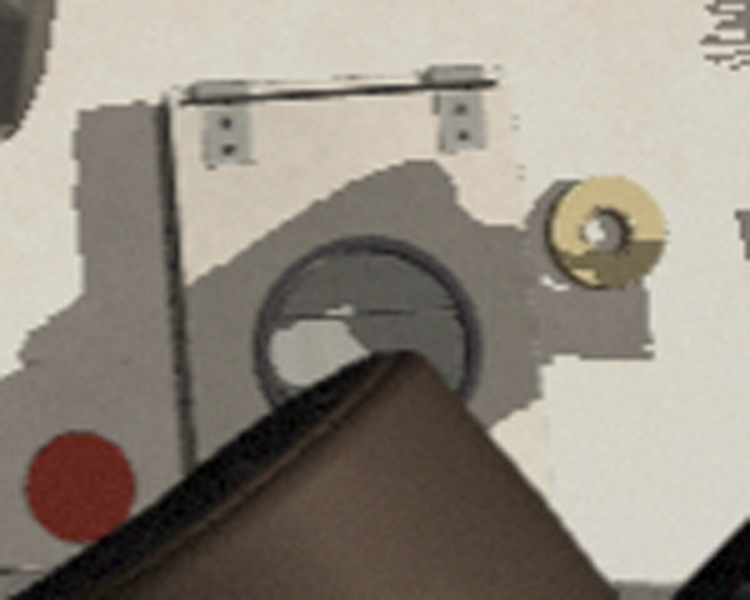

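The slot now lies parallel to the front edge: its hinge-side edge runs (280,313)–(460,310) in the crop. The disc top has dropped from 108 to 101 mm. I'll pull the arm clear to check the whole slot and the front strip.

>>> move_arm:
  rows:
    - {"tx": 0,"ty": 0,"tz": -4,"rx": 0,"ry": 0,"rz": 0,"grip": 0}
    - {"tx": 0,"ty": 0,"tz": -4,"rx": 0,"ry": 0,"rz": 0,"grip": 0}
    - {"tx": 0,"ty": 0,"tz": -4,"rx": 0,"ry": 0,"rz": 0,"grip": 0}
    - {"tx": 0,"ty": 0,"tz": -4,"rx": 0,"ry": 0,"rz": 0,"grip": 0}
    - {"tx": 0,"ty": 0,"tz": -4,"rx": 0,"ry": 0,"rz": 0,"grip": 0}
    - {"tx": 0,"ty": 0,"tz": -4,"rx": 0,"ry": 0,"rz": 0,"grip": 0}
    - {"tx": 0,"ty": 0,"tz": -4,"rx": 0,"ry": 0,"rz": 0,"grip": 0}
    - {"tx": 0,"ty": 0,"tz": -4,"rx": 0,"ry": 0,"rz": 0,"grip": 0}
    - {"tx": 0,"ty": 0,"tz": 0,"rx": 0,"ry": 0,"rz": 0,"grip": 0}
    - {"tx": 0,"ty": 0,"tz": 0,"rx": 0,"ry": 0,"rz": 0,"grip": 0}

```text
t: 12.65
eef_pos: [226.9, -591.0, 200.4]
tcp_rot: [-1.57, -0.001, -1.484]
ft_force: [0.4, 0.3, 1.0]
opening: 0.005
```

```bash
python3 - <<'E'
from h import *
to(0,0,0)
p,d,c=look("top"); cv2.imwrite("pics/t6.png",cv2.resize(p[155:275,330:480],None,fx=5,fy=5,interpolation=cv2.INTER_CUBIC))
C=cloud(c,d)
A=np.array([514,-303.5]); X=C[...,:2]-A; r=np.hypot(X[...,0],X[...,1]); ux=np.array([np.cos(YAW),np.sin(YAW)]); uy=np.array([-ux[1],ux[0]])
ok=(r<46)&(d>0); z=C[...,2]; a=X@ux; b=X@uy
top=ok&(abs(a)>22); print("disc top z front/back",np.median(z[top&(a<0)]),np.median(z[top&(a>0)]))
for lo,hi in((-46,-30),(-30,-10),(-10,10),(10,30),(30,46)):
    s=ok&(b>lo)&(b<hi)&(z<94); print(lo,s.sum(),np.percentile(a[s],[5,50,95]).round(1))
for nm,ra in(("front strip",(-90,-65)),("back",(65,130))):
    s=(a>ra[0])&(a<ra[1])&(abs(b)<75)&(z>60)&(z<120); print(nm,s.sum(),np.median(z[s]))
E
```

```text
t 12.65 pos [ 226.9 -591.   200.4] rot [-1.570e+00 -1.000e-03 -1.484e+00] f [0.4 0.3 1. ] op 0.005
tool shift cm [-60.87  19.96 -17.48]
disc top z front/back 101.65584276588947 100.90476417167258
-46 71 [-14.3   1.6  17.8]
-30 99 [-16.    0.2  16.6]
-10 96 [-14.8   1.2  17.4]
10 100 [-16.2   0.3  16.3]
30 70 [-15.3   0.8  16.8]
front strip 521 84.66982358617201
back 1269 82.26444547806273
```

View pics/t6.png

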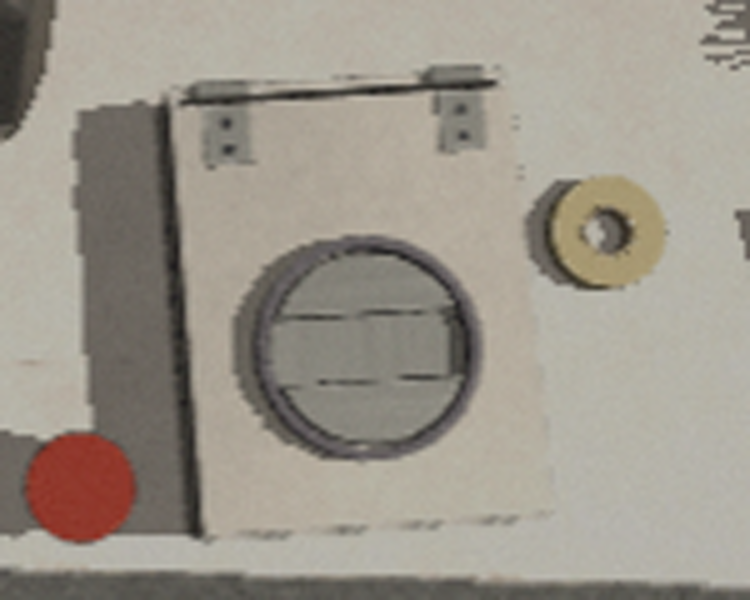

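The slot is parallel to the front edge (within about 1°), the panel is shut, and the red cup and tape are where they were. The arm is clear of everything, so I'm handing in.

```bash
python3 -c "
from cell import env
print(env.job_done())"
```

```text
the job is handed in; nothing more can be done
None
```

The panel is shut and the latch is turned to its clockwise stop. It stayed locked down after I let go, and I handed the job in at about 12.7 s of the 48 s allowed.

**What I did:** I pushed the panel down from about 0.60 rad with shut fingertips on its front strip. I then put the fingertips in the front end of the slot and pressed to the hard stop at about 20 N. Still pressing, I turned the latch clockwise until it stalled, with a side force of about 28 N, then lifted out and drew the arm clear.

**Last checks:**
- **Latch:** in the final top view the slot lies parallel to the front edge, within about 1°.
- **Panel:** the disc top is at about 101 mm, against 108 mm when ajar and 100 mm nominal when shut. The front strip measured about 2 mm higher than the back, a slope of about 0.014 rad. That is below the 0.02 locked limit, and part of it may be calibration tilt.
- **Other things:** the red cup and tape look unmoved, and I never went near the other items, though I did not re-measure them. The tool reads almost no force.

**Differences noticed:**
- **Slot start angle:** the slot was already about 0.13 rad clockwise at the start, before anything touched it.
- **First two calls:** both were rejected because some keys were missing from the rows, and they moved nothing.

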